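Sort full from used-up glaze tubs by tipping one end

TASK

The three lidded tubs look alike, but one or two of them hold a full glaze pot and the rest a used-up one. Going from left to right (as the robot sees them), take each tub by its near handle and raise that end just a centimetre or two, far end staying down, to feel its weight; slide every full tub home against the back stop of its lane, and draw every used-up one forward against the front strip for refilling. Set them down softly and slide gently without ramming the stops, leave all tubs flat in their lanes, and leave the other things alone.

Things in the scene. Friction and masses are not known exactly. Their poses are not given: they have to be found in the camera images.
- rack: Low wooden rack: three tub lanes and, at its left (+y), a narrow lane with bottles. Origin on the bench under the middle lane's centre; x runs along the lanes, away from the robot, y left. Base board 300 mm deep; tubs stand on its top at z = 12 mm. Lane centres y = 118, 0, -118 mm; 106 mm clear between guides 18 mm high. A tub's centre can slide from x = -50 (at front strip) to +50 mm (home)
- rack_back (a point): middle of the inner face of the back stop (fixed, 48 mm high, green dots), 130 mm behind the rack's centre, at the level of the base board's top; tubs slid home rest their far end face against it
- rack_front (a point): middle of the inner face of the front strip (fixed, 36 mm high, red dots), 130 mm before the rack's centre, at the level of the base board's top; tubs drawn forward rest their near end face against it, the handle reaching over it
- tub_left: the loose grey lidded tub in the left lane; origin at its underside's centre, x towards its far end. 160 mm long (x), 96 wide, 108 high, lid shut; all tubs look alike. With its glaze pot (central) it weighs 0.72 to 0.98 kg if full, 0.19 to 0.27 kg if used up: raising one end by the handle takes 2.8 to 3.9 N if full, 0.8 to 1.1 N if used up, but a pinch that keeps the bar from turning, or a push or pull, changes it by up to 1.5 N
- tub_left_center (a point): centre of the left tub, 54 mm above its underside
- tub_left_handle (a point): middle of that tub's near-end loop handle: a round level bar 10 mm thick, 62 mm clear between its arms, across the tub (along its y), 42 mm out from the near end face (37 mm clear between bar and face) and 88 mm above the underside. A like handle at the far end reaches over the back stop
- tub_left_toe (a point): middle of the far bottom edge of the left tub, about which it pivots when the near end is raised
- tub_middle: the loose grey lidded tub in the middle lane; origin at its underside's centre, x towards its far end. 160 mm long (x), 96 wide, 108 high, lid shut; all tubs look alike. With its glaze pot (central) it weighs 0.72 to 0.98 kg if full, 0.19 to 0.27 kg if used up: raising one end by the handle takes 2.8 to 3.9 N if full, 0.8 to 1.1 N if used up, but a pinch that keeps the bar from turning, or a push or pull, changes it by up to 1.5 N
- tub_middle_center (a point): centre of the middle tub, 54 mm above its underside
- tub_middle_handle (a point): middle of that tub's near-end loop handle: a round level bar 10 mm thick, 62 mm clear between its arms, across the tub (along its y), 42 mm out from the near end face (37 mm clear between bar and face) and 88 mm above the underside. A like handle at the far end reaches over the back stop
- tub_middle_toe (a point): middle of the far bottom edge of the middle tub, about which it pivots when the near end is raised
- tub_right: the loose grey lidded tub in the right lane; origin at its underside's centre, x towards its far end. 160 mm long (x), 96 wide, 108 high, lid shut; all tubs look alike. With its glaze pot (central) it weighs 0.72 to 0.98 kg if full, 0.19 to 0.27 kg if used up: raising one end by the handle takes 2.8 to 3.9 N if full, 0.8 to 1.1 N if used up, but a pinch that keeps the bar from turning, or a push or pull, changes it by up to 1.5 N
- tub_right_center (a point): centre of the right tub, 54 mm above its underside
- tub_right_handle (a point): middle of that tub's near-end loop handle: a round level bar 10 mm thick, 62 mm clear between its arms, across the tub (along its y), 42 mm out from the near end face (37 mm clear between bar and face) and 88 mm above the underside. A like handle at the far end reaches over the back stop
- tub_right_toe (a point): middle of the far bottom edge of the right tub, about which it pivots when the near end is raised
- green_bottle: green glaze bottle, 66 mm across, 165 mm tall, standing in the narrow side lane of the rack; loose, origin at the centre of its underside; not part of the job
- black_bottle: black bottle with metal cap, 60 mm across, 150 mm tall, in the narrow side lane; loose, origin at the centre of its underside; not part of the job
- yellow_jar: white jar with yellow lid, 84 mm across, 110 mm tall; loose, origin at the centre of its underside; not part of the job
- brush_jug: clear measuring jug with three brushes, 120 mm across, 205 mm tall over the brushes; loose, origin at the centre of its underside; not part of the job
- mug: white mug, 76 mm across, 90 mm tall; loose, origin at the centre of its underside; not part of the job
- palette_knife: palette knife 200 mm long, lying flat; loose, origin at the centre of its underside; not part of the job
- test_tile: L-shaped glaze test tile, 50 x 60 mm foot, 96 mm tall; loose, origin at the centre of its underside; not part of the job

How it is judged (in metres and radians):
On the way, in this order (a step that is already met when the one before it is completed fails the run):
1. the near end of the left tub is raised a little (tilt over 1.7 degrees) while its far bottom edge stays down (angle between tub_left_center's own z axis and vertical above 0.03 rad and z of tub_left_toe in the frame of rack below 0.02 m and z of tub_left_handle in the frame of rack above 0.104 m), for 0.2 s.
2. the near end of the middle tub is raised a little (tilt over 1.7 degrees) while its far bottom edge stays down (angle between tub_middle_center's own z axis and vertical above 0.03 rad and z of tub_middle_toe in the frame of rack below 0.02 m and z of tub_middle_handle in the frame of rack above 0.104 m), for 0.2 s.
3. the near end of the right tub is raised a little (tilt over 1.7 degrees) while its far bottom edge stays down (angle between tub_right_center's own z axis and vertical above 0.03 rad and z of tub_right_toe in the frame of rack below 0.02 m and z of tub_right_handle in the frame of rack above 0.104 m), for 0.2 s.
At the end, for the whole second after the job is handed in: Tubs with a full pot (pressing on the rack with over 5.5 N) are within 7 mm of the back stop, used-up ones (under 5.5 N) within 7 mm of the front strip; all stand flat (1.1 degrees) in their own lanes (12 mm of the centre line), at rest (((contact force between tub_left and rack above 5.5 N and x of tub_left_center in the frame of rack above 0.043 m) or (contact force between tub_left and rack between 1 and 5.5 N and x of tub_left_center in the frame of rack below -0.043 m)) and x of tub_left_center in the frame of rack between -0.06 and 0.06 m and y of tub_left_center in the frame of rack between 0.106 and 0.13 m and angle between each of tub_left_center, tub_middle_center, tub_right_center's own z axis and vertical below 0.02 rad and linear speed of each of tub_left, tub_middle, tub_right below 0.01 m/s and ((contact force between tub_middle and rack above 5.5 N and x of tub_middle_center in the frame of rack above 0.043 m) or (contact force between tub_middle and rack between 1 and 5.5 N and x of tub_middle_center in the frame of rack below -0.043 m)) and x of tub_middle_center in the frame of rack between -0.06 and 0.06 m and y of tub_middle_center in the frame of rack between -0.012 and 0.012 m and ((contact force between tub_right and rack above 5.5 N and x of tub_right_center in the frame of rack above 0.043 m) or (contact force between tub_right and rack between 1 and 5.5 N and x of tub_right_center in the frame of rack below -0.043 m)) and x of tub_right_center in the frame of rack between -0.06 and 0.06 m and y of tub_right_center in the frame of rack between -0.13 and -0.106 m); the robot touches nothing.
It fails at once if a tub is tipped by more than 9 degrees (its handle about 30 mm up) (angle between any of tub_left_center, tub_middle_center, tub_right_center's own z axis and vertical above 0.16 rad).
It fails at once if the far end of a tub is lifted clear of the rack (20 mm) (z of any of tub_left_toe, tub_middle_toe, tub_right_toe in the frame of rack above 0.032 m).
It fails at once if a tub is dropped on, pressed on or rammed into the rack (over 60 N) (contact force between any of tub_left, tub_middle, tub_right and rack above 60 N).
It fails at once if a bystander (bottle, jar, jug, mug, knife, tile) is moved by 20 mm (distance of any of green_bottle, black_bottle, yellow_jar, brush_jug, mug, palette_knife, test_tile from where it was at the start of the episode above 0.02 m).
It also fails if it takes over 64 s, if anything falls off the work surface, if the arm or the gripper's body presses on something with over 40 N, if the wrist force passes 120 N, or if a joint passes its speed limit or range.

ROBOT

A 7-joint arm with a two-finger parallel gripper is mounted at the origin on the work surface. World frame = base frame: x ahead of the robot, y to its left, z up, the work surface at z = 0. Lengths are in m, angles in degrees, forces in N, time in s.
With the tool pointing down it reaches from about 0.35 to 0.9 m from the base axis. Payload 8.1 kg.
Tool frame: the origin (TCP) lies on the centre line of the jaws, within the pads' length; the fingertips stand 11 mm ahead of it and the grasp point (between the pads) lies 8 mm behind it; z points along the fingers, y is the line along which they close (so a half turn about z gives the same grasp; the last joint's range is limited). The gripper opens to 85 mm and grips with 20 to 120 N. Pads are 22 mm wide; open, the fingers measure 114 mm over their backs; the gripper's body (76 mm by 85 mm) begins 54 mm behind the grasp point. The pads swing forward as they close: fully open they stand 13 mm farther back than shut.
Start: joints at [63.621, 24.895, 1.432, 90.138, -0.665, 64.973, -4.303], TCP at [0.219, -0.585, 0.242] pointing down, gripper open.
Joint ranges: [-149.89, 149.89], [-25.12, 119.58], [-72.63, 75.52], [4.76, 147.25], [-75.54, 255.54], [6.69, 114.76], [-157.13, 157.13]. Speed limits (degrees/s): [127.2, 127.2, 172.46, 172.46, 180, 180, 180].

INTERFACE

Orientations are given as a 3x3 rotation matrix whose columns are the frame's x, y, z axes.
In Python, from plant import status, vision, job gives the robot as it stands.
- The arm moves only by the tool send_rows, never from a script. Its arguments are lists of equal length, an entry for each row: "travel": the shift along the tool's x, y, z in mm, a list of three; "twist": the turn, a rotation vector about the tool's x, y, z in rad, a list of three; "hand": the opening, from 0 (shut) to 1 (fully open). A call has 1 to 8 rows; each row shifts and turns the commanded pose from where the row before left it, along the tool's axes as they then stand; what a row does not reach is not made up. A row lasts 1/8 s, in which the tool goes at most 62.5 mm and 10.7 degrees, less where a joint would pass 70% of its speed; a pose out of reach is approached as far as the arm can. A call with a gripper value outside its range is refused whole. The fingers move at their own pace and stop on an object; "force" is the grip in N (left out, the last holds). Time passes only in rows, so rows that do not move let the fingers close. It gives the time, the measured TCP pose, the force, the opening and the grip force at its end, in the units of the state.
- status.sense(): the state, without advancing time (a new reading comes with each control period).
- vision.camera(name): name is "scene" or "top"; returns (picture, depth): 420x560x3 uint8, red, green, blue; 420x560 float32, m along the optical axis (not along the pixel's ray), 0 where there is no reading.
- vision.camera_info(name): a dict with "K" (3x3 intrinsics, pixels), "origin" and "attitude" of the camera in the world. Camera axes: x right, y down, z forward; pixel columns grow to the right and rows downward; lengths in m; the calibration is good to about 2 mm. A picture is of the moment at which its call begins. camera_info takes no time and is no camera call.
- job.hand_in(): hands the job in; it is judged then, once.
The state is a dict: "time_s": time; "q": joint angles; "joint_velocities": joint speeds; "effort": joint torques, N m; "eef_pos": TCP position; "eef_rot": TCP orientation; "contact_force": force on the tool from outside, world axes, zero at the start; "ft_torque": the same for the moment, N m; "width": finger opening in m; "finger_force": force on a finger pad.
Only numpy, scipy, OpenCV 4.12 (cv2) and the standard library are available. Lean on these libraries where they do the work, as an engineer would, in place of code of your own. Each camera call takes 0.05 s, during which the arm holds its last target. There are 200 camera calls.

## Working session

There is one attempt and no reset: what is moved stays moved. The work goes in short steps, Python scripts to look and compute and a tool call to move; the robot and the scene stay as the last step left them, time stands still between calls to the robot, and variables do not carry over. Pictures are saved under pics/ and viewed, at most 10 in all, crops included, and the job is handed in when it is done.

Besides the shell and the picture viewer there is one more tool, called after "Call:" in YAML: its name, and indented under it one key for each argument. send_rows: Moves the arm, as the interface text tells. Its arguments: {"type":"object","properties":{"travel":{"type":"array","items":{"type":"array","items":{"type":"number"}}},"twist":{"type":"array","items":{"type":"array","items":{"type":"number"}}},"hand":{"type":"array","items":{"type":"number"}},"force":{"type":"number"}},"required":["travel","twist","hand"]}

```bash
mkdir -p pics; cat > h.py <<'E'
import numpy as np,cv2
from plant import status,vision,job
def world(name,d,u,v):
    c=vision.camera_info(name);K=np.array(c["K"]);R=np.array(c["attitude"]);o=np.array(c["origin"])
    z=d[v,u]; p=np.stack([(u-K[0,2])/K[0,0]*z,(v-K[1,2])/K[1,1]*z,z],-1)
    return p@R.T+o
def full(name,d):
    v,u=np.mgrid[:420,:560]; return world(name,d,u,v)
E
python3 - <<'E'
from h import *
for n in("top","scene"):
    p,d=vision.camera(n); cv2.imwrite(f"pics/{n}.png",p[...,::-1]); np.savez(f"{n}.npz",p=p,d=d)
    c=vision.camera_info(n);print(n,c)
s=status.sense();print(s)
E
```

```text
top {'K': array([[468.6016523 ,   0.        , 280.02157519],
       [  0.        , 468.6016523 , 204.18071186],
       [  0.        ,   0.        ,   1.        ]]), 'origin': array([0.36294039, 0.00657025, 1.47281233]), 'attitude': array([[ 0.02918829, -0.99255034,  0.1182872 ],
       [-0.99940696, -0.03114124, -0.01469526],
       [ 0.01826939, -0.11778812, -0.99287068]])}
scene {'K': array([[379.85091945,   0.        , 275.23287276],
       [  0.        , 379.85091945, 212.18562341],
       [  0.        ,   0.        ,   1.        ]]), 'origin': array([1.28236094, 0.23999568, 0.97707173]), 'attitude': array([[-0.29704719,  0.70441714, -0.64463902],
       [ 0.95485307,  0.22218181, -0.19720765],
       [ 0.00431061, -0.67411552, -0.73861335]])}
{'time_s': 0.1, 'q': array([63.61924887, 24.93141318,  1.43082877, 90.18397005, -0.66624128,
       64.97329759, -4.30284662]), 'joint_velocities': array([-0.09328216, -0.07592444, -0.14601419, -0.1536231 ,  0.0892967 ,
       -0.00812042,  0.05351369]), 'effort': array([ 4.08340478e-03, -6.71766615e+01,  1.02880318e+00, -3.16904140e+01,
        1.58573646e-02,  7.15020957e-03, -8.97871200e-05]), 'eef_pos': array([ 0.21870964, -0.58501571,  0.24161521]), 'eef_rot': array([[ 9.36686470e-01,  3.50168693e-01, -5.85174920e-04],
       [ 3.50169167e-01, -9.36685609e-01,  1.27472462e-03],
       [-1.01756270e-04, -1.39892752e-03, -9.99999016e-01]]), 'contact_force': array([ 0.15749138,  0.04623969, -0.55413109]), 'ft_torque': array([-0.03457931,  0.03628246,  0.00208541]), 'finger_force': 0.0, 'width': 0.08523698956606367}
```

View pics/top.png

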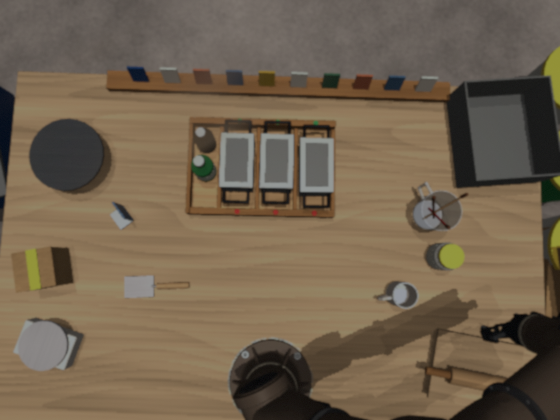

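View pics/scene.png

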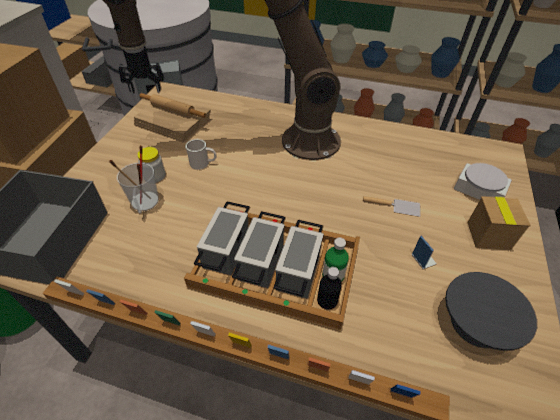

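The top view shows the three tubs at about (237,160), (277,160) and (316,165). Their near handles are at rows of about 200-206, and the red front-strip dots are at row 212.

```bash
python3 - <<'E'
from h import *
f=np.load("top.npz");p=f['p'].astype(int);d=f['d'];W=full("top",d)
r,g,b=p[...,0],p[...,1],p[...,2]
sub=np.zeros((420,560),bool);sub[105:225,180:345]=1
c=vision.camera_info("top");K=c["K"];R=c["attitude"];o=c["origin"]
def ray(u,v,z):
    D=R@np.array([(u-K[0,2])/K[0,0],(v-K[1,2])/K[1,1],1]);return o+D*(z-o[2])/D[2]
for nm,m in(("red",(r>110)&(r>2*g)&(r>2*b)),("green",(g>1.5*r)&(g>1.3*b)&(g>60))):
    n,l,s,ce=cv2.connectedComponentsWithStats((m&sub).astype(np.uint8))
    for i in range(1,n):
        if s[i,4]>2: print(nm,s[i,4],ce[i].round(1),ray(*ce[i],.036 if nm=="red" else .048).round(4), np.median(W[l==i],0).round(4))
m=(abs(W[...,2]-.118)<.012)&sub
m=cv2.morphologyEx(m.astype(np.uint8),cv2.MORPH_OPEN,np.ones((7,7)))
cs,_=cv2.findContours(m,0,2)
for k in cs:
    if cv2.contourArea(k)<400: continue
    mm=np.zeros((420,560),np.uint8);cv2.drawContours(mm,[k],0,1,-1)
    P=W[mm>0];re=cv2.minAreaRect((P[:,:2]*1000).astype(np.float32));print("lid",np.array(re[0]).round(1),np.array(re[1]).round(1),round(re[2],1),np.median(P[:,2]).round(4))
# handle bars: dark pixels, z .08-.115, near side
m=(p.max(2)<75)&(W[...,2]>.075)&(W[...,2]<.125)&sub
n,l,s,ce=cv2.connectedComponentsWithStats(m.astype(np.uint8))
for i in range(1,n):
    if s[i,4]>15: print("dark",s[i],ce[i].round(1),W[l==i].mean(0).round(4))
E
python3 - <<'E'
import cv2
a=cv2.imread("pics/top.png")[105:225,180:345];cv2.imwrite("pics/crop.png",cv2.resize(a,None,fx=4.8,fy=4.8,interpolation=2))
E
```

```text
red 20 [236.7 210.9] [0.5091 0.118  0.036 ] [0.5077 0.1162 0.0483]
red 21 [275. 212.] [5.094e-01 1.000e-04 3.600e-02] [5.081e-01 1.000e-04 4.900e-02]
red 22 [313.9 212.9] [ 0.5103 -0.12    0.036 ] [ 0.5088 -0.1188  0.0502]
green 13 [315.4 122.6] [ 0.7933 -0.1177  0.048 ] [ 0.7892 -0.1158  0.0615]
green 180 [203.1 167.4] [0.6395 0.2258 0.048 ] [0.6202 0.208  0.1277]
lid [539.  -96.6] [127.3 387.8] 77.8 0.1213
lid [548.4  -2.1] [370.4  97.6] 1.5 0.1213
lid [545.   98.8] [390.9 117.3] 10.2 0.1214
dark [225 120  27  13 110] [238.8 123.7] [0.7649 0.1168 0.1044]
dark [264 121  28  13 146] [277.7 124.8] [7.656e-01 3.000e-04 1.041e-01]
dark [303 125  27  13 137] [315.9 128.5] [ 0.7581 -0.1147  0.1042]
dark [194 129  21  21 194] [205.  141.1] [0.7068 0.2145 0.1094]
dark [192 157  23  22 154] [205.3 171.7] [0.6146 0.2092 0.1093]
dark [221 187  32  17 201] [234.8 196. ] [0.5464 0.1201 0.1019]
dark [261 188  32  17 196] [275.2 196.8] [0.5477 0.0012 0.102 ]
dark [300 192  31  17 218] [316.1 201.1] [ 0.539  -0.1198  0.1018]
```

View pics/crop.png

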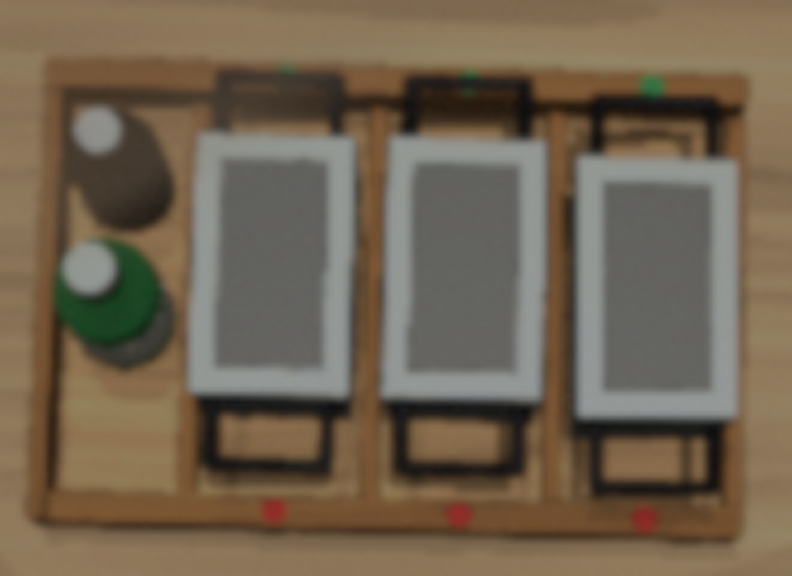

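```bash
python3 - <<'E'
from h import *
c=vision.camera_info("top");K=c["K"];R=c["attitude"];o=c["origin"]
def ray(u,v,z):
    D=R@np.array([(u-K[0,2])/K[0,0],(v-K[1,2])/K[1,1],1]);return o+D*(z-o[2])/D[2]
for u,v in((235.7,202.7),(276,203.1),(316.8,206.7)): print(ray(u,v,.103).round(4))
E
```

```text
[0.5264 0.1167 0.103 ]
[ 0.529  -0.0018  0.103 ]
[ 0.5221 -0.1223  0.103 ]
```

Call:
send_rows:
  travel:
    - [0,0,-12]
    - [0,0,-12]
    - [0,0,-12]
    - [0,0,-12]
    - [0,0,-12]
    - [0,0,-12]
    - [0,0,-6]
  twist:
    - [0,0,-0.173]
    - [0,0,-0.173]
    - [0,0,-0.173]
    - [0,0,-0.173]
    - [0,0,-0.173]
    - [0,0,-0.173]
    - [0,0,-0.173]
  hand: [0.4,0.4,0.4,0.4,0.4,0.4,0.4]
  force: 25

```text
time_s: 0.98
eef_pos: [0.2188, -0.5855, 0.3206]
eef_rot: [[-0.004, 1.0, -0.0], [1.0, 0.004, -0.0], [-0.0, -0.0, -1.0]]
contact_force: [-0.8, -0.1, -1.4]
width: 0.0345
finger_force: 0.0
```

Call:
send_rows:
  travel:
    - [50,22,0]
    - [50,22,0]
    - [50,22,0]
    - [50,22,0]
    - [50,22,0]
    - [50,22,0]
    - [50,22,0]
    - [50,22,0]
  twist:
    - [0,0,0]
    - [0,0,0]
    - [0,0,0]
    - [0,0,0]
    - [0,0,0]
    - [0,0,0]
    - [0,0,0]
    - [0,0,0]
  hand: [0.4,0.4,0.4,0.4,0.4,0.4,0.4,0.4]

```text
time_s: 1.98
eef_pos: [0.3959, -0.1841, 0.3202]
eef_rot: [[0.002, 1.0, -0.0], [1.0, -0.002, -0.0], [-0.0, -0.0, -1.0]]
contact_force: [1.6, 0.3, 1.1]
width: 0.0345
finger_force: 0.0
```

Call:
send_rows:
  travel:
    - [50,22,0]
    - [50,22,0]
    - [50,22,0]
    - [50,22,0]
    - [50,22,30]
    - [50,22,30]
    - [0,0,10]
    - [0,0,0]
  twist:
    - [0,0,0]
    - [0,0,0]
    - [0,0,0]
    - [0,0,0]
    - [0,0,0]
    - [0,0,0]
    - [0,0,0]
    - [0,0,0]
  hand: [0.4,0.4,0.4,0.4,0.4,0.4,0.4,0.4]

```text
time_s: 2.98
eef_pos: [0.5276, 0.1133, 0.2492]
eef_rot: [[0.002, 1.0, -0.003], [1.0, -0.002, -0.001], [-0.001, -0.003, -1.0]]
contact_force: [-0.1, -0.7, 0.7]
width: 0.0343
finger_force: 0.0
```

Call:
send_rows:
  travel:
    - [3,-1,30]
    - [0,0,40]
    - [0,0,30]
    - [0,0,20]
    - [0,0,14]
    - [0,0,12]
    - [0,0,10]
    - [0,0,0]
  twist:
    - [0,0,0]
    - [0,0,0]
    - [0,0,0]
    - [0,0,0]
    - [0,0,0]
    - [0,0,0]
    - [0,0,0]
    - [0,0,0]
  hand: [0.4,0.4,0.4,0.4,0.4,0.4,0.4,0.4]

```text
time_s: 3.98
eef_pos: [0.5271, 0.1167, 0.0939]
eef_rot: [[0.002, 1.0, -0.001], [1.0, -0.002, -0.0], [-0.0, -0.001, -1.0]]
contact_force: [-0.6, -0.7, -0.1]
width: 0.0344
finger_force: 0.0
```

```bash
python3 - <<'E'
from h import *
p,d=vision.camera("top"); a=p[105:225,180:345,::-1]; b=vision.camera("scene")[0][200:310,180:350,::-1]
A=cv2.resize(a,(495,360),interpolation=2);B=cv2.resize(b,(300,194),interpolation=2)
im=np.zeros((360,795,3),np.uint8);im[:,:495]=A;im[:194,495:]=B;cv2.imwrite("pics/g1.png",im)
F=[]
print(status.sense()["contact_force"],status.sense()["eef_pos"])
E
```

```text
[ 0.50967606 -0.32134748 -0.1048912 ] [0.5275386  0.11706692 0.09462709]
```

View pics/g1.png

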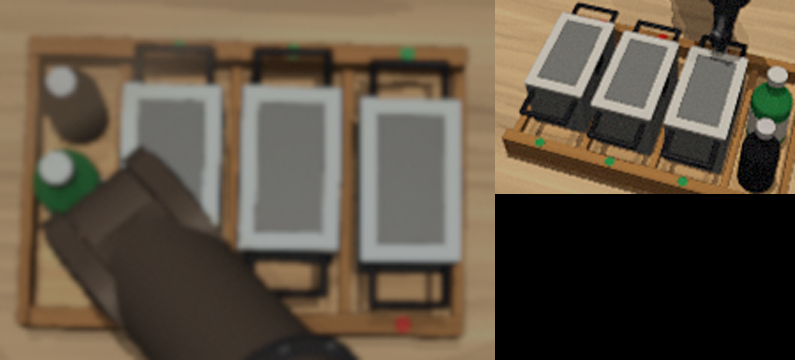

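The scene inset shows the fingers standing astride the left tub's near handle, at about (725,45). Nothing has been touched.

Call:
send_rows:
  travel:
    - [0,0,0]
    - [0,0,0]
    - [0,0,0]
    - [0,0,0]
    - [0,0,0]
    - [0,0,0]
  twist:
    - [0,0,0]
    - [0,0,0]
    - [0,0,0]
    - [0,0,0]
    - [0,0,0]
    - [0,0,0]
  hand: [0.3,0.2,0.15,0.1,0.05,0.0]
  force: 20

```text
time_s: 4.82
eef_pos: [0.5282, 0.1171, 0.0948]
eef_rot: [[0.002, 1.0, 0.002], [1.0, -0.002, 0.0], [0.0, 0.002, -1.0]]
contact_force: [4.8, 0.4, 5.0]
width: 0.0093
finger_force: 19.7
```

Call:
send_rows:
  travel:
    - [0,0.6,-1.4]
    - [0,0.6,-1.4]
    - [0,0.6,-1.4]
    - [0,0.6,-1.4]
    - [0,0.6,-1.4]
    - [0,0.6,-1.4]
    - [0,0.6,-1.4]
    - [0,0.6,-1.4]
  twist:
    - [0.007,0,0]
    - [0.007,0,0]
    - [0.007,0,0]
    - [0.007,0,0]
    - [0.007,0,0]
    - [0.007,0,0]
    - [0.007,0,0]
    - [0.007,0,0]
  hand: [0,0,0,0,0,0,0,0]

```text
time_s: 5.82
eef_pos: [0.5324, 0.1169, 0.1055]
eef_rot: [[0.002, 0.998, -0.057], [1.0, -0.002, 0.0], [-0.0, -0.057, -0.998]]
contact_force: [-2.4, 0.0, -3.1]
width: 0.009
finger_force: 19.5
```

Call:
send_rows:
  travel:
    - [0,0,0]
    - [0,0,0]
    - [0,0,0]
  twist:
    - [0,0,0]
    - [0,0,0]
    - [0,0,0]
  hand: [0,0,0]

```text
time_s: 6.2
eef_pos: [0.5326, 0.1169, 0.1054]
eef_rot: [[0.002, 0.998, -0.055], [1.0, -0.002, 0.0], [0.0, -0.055, -0.998]]
contact_force: [-0.9, 0.6, -3.0]
width: 0.0092
finger_force: 19.5
```

```bash
cat > s.py <<'E'
from h import *
F=[]
for i in range(8):
    vision.camera("scene"); s=status.sense(); F.append(np.r_[s["contact_force"],s["ft_torque"]])
print("F",np.mean(F,0).round(2),"sd",np.std(F,0).round(2)); print(s["eef_pos"].round(4),s["eef_rot"][:,2].round(3),s["width"],s["time_s"])
E
python3 s.py
```

```text
F [ 0.07 -0.16 -3.76  0.05 -0.15  0.03] sd [0.46 0.55 0.62 0.03 0.07 0.02]
[0.5326 0.1169 0.1054] [-0.056  0.    -0.998] 0.009190335418616103 6.6
```

Left: about 3.8 N with almost no push or pull, so it is **full**. I'll set it down and slide it home.

Call:
send_rows:
  travel:
    - [0,-0.6,1.4]
    - [0,-0.6,1.4]
    - [0,-0.6,1.4]
    - [0,-0.6,1.4]
    - [0,-0.6,1.4]
    - [0,-0.6,1.4]
    - [0,-0.6,1.4]
    - [0,-0.6,0.9]
  twist:
    - [-0.007,0,0]
    - [-0.007,0,0]
    - [-0.007,0,0]
    - [-0.007,0,0]
    - [-0.007,0,0]
    - [-0.007,0,0]
    - [-0.007,0,0]
    - [-0.007,0,0]
  hand: [0,0,0,0,0,0,0,0]

```text
time_s: 7.6
eef_pos: [0.5273, 0.1169, 0.0948]
eef_rot: [[0.002, 1.0, 0.001], [1.0, -0.002, -0.0], [-0.0, 0.001, -1.0]]
contact_force: [1.4, -1.0, 2.2]
width: 0.0091
finger_force: 20.1
```

Call:
send_rows:
  travel:
    - [0,2,0]
    - [0,4,0]
    - [0,5,0]
    - [0,6,0]
    - [0,6,0]
    - [0,6,0]
    - [0,5,0]
    - [0,4,0]
  twist:
    - [0,0,0]
    - [0,0,0]
    - [0,0,0]
    - [0,0,0]
    - [0,0,0]
    - [0,0,0]
    - [0,0,0]
    - [0,0,0]
  hand: [0,0,0,0,0,0,0,0]

```text
time_s: 8.6
eef_pos: [0.5656, 0.1169, 0.0948]
eef_rot: [[0.002, 1.0, 0.0], [1.0, -0.002, 0.0], [0.0, 0.0, -1.0]]
contact_force: [-3.7, -0.1, 2.1]
width: 0.0091
finger_force: 20.1
```

Call:
send_rows:
  travel:
    - [0,2,0]
    - [0,2,0]
    - [0,1.5,0]
    - [0,1,0]
    - [0,1,0]
    - [0,0,0]
  twist:
    - [0,0,0]
    - [0,0,0]
    - [0,0,0]
    - [0,0,0]
    - [0,0,0]
    - [0,0,0]
  hand: [0,0,0,0,0,0]

```text
time_s: 9.35
eef_pos: [0.5729, 0.1168, 0.0949]
eef_rot: [[0.002, 1.0, 0.0], [1.0, -0.002, 0.0], [0.0, 0.0, -1.0]]
contact_force: [-2.9, 0.5, 1.8]
width: 0.0093
finger_force: 20.0
```

Call:
send_rows:
  travel:
    - [0,1,0]
    - [0,1,0]
    - [0,0,0]
  twist:
    - [0,0,0]
    - [0,0,0]
    - [0,0,0]
  hand: [0,0,0]

```text
time_s: 9.72
eef_pos: [0.5749, 0.1168, 0.0948]
eef_rot: [[0.002, 1.0, 0.0], [1.0, -0.002, 0.0], [0.0, 0.0, -1.0]]
contact_force: [-3.4, -0.2, 1.7]
width: 0.0089
finger_force: 20.0
```

Call:
send_rows:
  travel:
    - [0,1,0]
    - [0,1,0]
    - [0,0,0]
  twist:
    - [0,0,0]
    - [0,0,0]
    - [0,0,0]
  hand: [0,0,0]

```text
time_s: 10.1
eef_pos: [0.5766, 0.1168, 0.0948]
eef_rot: [[0.002, 1.0, -0.0], [1.0, -0.002, -0.0], [-0.0, -0.0, -1.0]]
contact_force: [-4.6, 0.3, 3.7]
width: 0.0093
finger_force: 20.2
```

Call:
send_rows:
  travel:
    - [0,1,0]
    - [0,0,0]
  twist:
    - [0,0,0]
    - [0,0,0]
  hand: [0,0]

```text
time_s: 10.35
eef_pos: [0.5766, 0.1168, 0.0948]
eef_rot: [[0.002, 1.0, -0.002], [1.0, -0.002, -0.001], [-0.001, -0.002, -1.0]]
contact_force: [-8.9, -0.6, 6.8]
width: 0.0089
finger_force: 20.5
```

The pushing force rose to 9 N at x = 0.577, so the tub is home (predicted 0.576). Releasing and going to the middle tub.

Call:
send_rows:
  travel:
    - [0,-1.5,0]
    - [0,0,0]
    - [0,0,0]
    - [0,0,-20]
    - [0,0,-30]
    - [0,0,-40]
    - [0,0,-10]
    - [0,0,0]
  twist:
    - [0,0,0]
    - [0,0,0]
    - [0,0,0]
    - [0,0,0]
    - [0,0,0]
    - [0,0,0]
    - [0,0,0]
    - [0,0,0]
  hand: [0.2,0.4,0.4,0.4,0.4,0.4,0.4,0.4]

```text
time_s: 11.35
eef_pos: [0.5768, 0.1169, 0.1961]
eef_rot: [[0.002, 1.0, 0.002], [1.0, -0.002, 0.0], [0.0, 0.002, -1.0]]
contact_force: [-0.6, -0.6, 0.1]
width: 0.0342
finger_force: 0.0
```

Call:
send_rows:
  travel:
    - [-20,-8,0]
    - [-30,-12,0]
    - [-30,-12,0]
    - [-25,-10,0]
    - [-13,-5,0]
    - [0,0,0]
  twist:
    - [0,0,0]
    - [0,0,0]
    - [0,0,0]
    - [0,0,0]
    - [0,0,0]
    - [0,0,0]
  hand: [0.4,0.4,0.4,0.4,0.4,0.4]

```text
time_s: 12.1
eef_pos: [0.5287, -0.0018, 0.1944]
eef_rot: [[0.004, 1.0, -0.001], [1.0, -0.004, -0.0], [-0.0, -0.001, -1.0]]
contact_force: [0.2, -0.5, 0.5]
width: 0.0342
finger_force: 0.0
```

```bash
python3 s.py
```

```text
F [0.01 0.12 0.2  0.   0.01 0.  ] sd [0.2  0.48 0.63 0.03 0.03 0.02]
[ 5.292e-01 -4.000e-04  1.948e-01] [ 0.  0. -1.] 0.03396623386797517 12.5
```

Call:
send_rows:
  travel:
    - [-1,0,20]
    - [0,0,30]
    - [0,0,20]
    - [0,0,15]
    - [0,0,10]
    - [0,0,5]
    - [0,0,0]
  twist:
    - [0,0,0]
    - [0,0,0]
    - [0,0,0]
    - [0,0,0]
    - [0,0,0]
    - [0,0,0]
    - [0,0,0]
  hand: [0.4,0.4,0.4,0.4,0.4,0.4,0.4]

```text
time_s: 13.38
eef_pos: [0.5291, -0.002, 0.0949]
eef_rot: [[0.002, 1.0, 0.0], [1.0, -0.002, -0.0], [-0.0, 0.0, -1.0]]
contact_force: [-0.2, 0.4, -0.4]
width: 0.0345
finger_force: 0.0
```

Call:
send_rows:
  travel:
    - [0,0,0]
    - [0,0,0]
    - [0,0,0]
    - [0,0,0]
    - [0,0,0]
    - [0,0,0]
  twist:
    - [0,0,0]
    - [0,0,0]
    - [0,0,0]
    - [0,0,0]
    - [0,0,0]
    - [0,0,0]
  hand: [0.3,0.2,0.15,0.1,0.05,0.0]
  force: 20

```text
time_s: 14.12
eef_pos: [0.5292, -0.0021, 0.0951]
eef_rot: [[0.002, 1.0, 0.0], [1.0, -0.002, -0.0], [-0.0, 0.0, -1.0]]
contact_force: [-1.2, -0.6, 5.0]
width: 0.0088
finger_force: 19.7
```

Call:
send_rows:
  travel:
    - [0,0.6,-1.4]
    - [0,0.6,-1.4]
    - [0,0.6,-1.4]
    - [0,0.6,-1.4]
    - [0,0.6,-1.4]
    - [0,0.6,-1.4]
    - [0,0.6,-1.4]
    - [0,0.6,-1.4]
  twist:
    - [0.007,0,0]
    - [0.007,0,0]
    - [0.007,0,0]
    - [0.007,0,0]
    - [0.007,0,0]
    - [0.007,0,0]
    - [0.007,0,0]
    - [0.007,0,0]
  hand: [0,0,0,0,0,0,0,0]

```text
time_s: 15.12
eef_pos: [0.5341, -0.0021, 0.106]
eef_rot: [[0.002, 0.998, -0.056], [1.0, -0.002, 0.0], [-0.0, -0.056, -0.998]]
contact_force: [-0.1, 0.0, -1.0]
width: 0.0089
finger_force: 19.6
```

Call:
send_rows:
  travel:
    - [0,0,0]
    - [0,0,0]
    - [0,0,0]
  twist:
    - [0,0,0]
    - [0,0,0]
    - [0,0,0]
  hand: [0,0,0]

```text
time_s: 15.5
eef_pos: [0.5342, -0.0021, 0.1059]
eef_rot: [[0.002, 0.998, -0.056], [1.0, -0.002, 0.0], [-0.0, -0.056, -0.998]]
contact_force: [0.5, 0.4, -0.6]
width: 0.0091
finger_force: 19.5
```

```bash
python3 s.py
```

```text
F [ 0.21  0.21 -1.03  0.01 -0.18  0.01] sd [0.51 0.3  0.44 0.01 0.02 0.03]
[ 0.5341 -0.0021  0.1059] [-0.056  0.    -0.998] 0.009274476993101978 15.9
```

Middle: about 1.0 N, so it is **used up**. Setting it down and drawing it forward.

Call:
send_rows:
  travel:
    - [0,-0.6,1.4]
    - [0,-0.6,1.4]
    - [0,-0.6,1.4]
    - [0,-0.6,1.4]
    - [0,-0.6,1.4]
    - [0,-0.6,1.4]
    - [0,-0.6,1.4]
    - [0,-0.6,0.9]
  twist:
    - [-0.007,0,0]
    - [-0.007,0,0]
    - [-0.007,0,0]
    - [-0.007,0,0]
    - [-0.007,0,0]
    - [-0.007,0,0]
    - [-0.007,0,0]
    - [-0.007,0,0]
  hand: [0,0,0,0,0,0,0,0]

```text
time_s: 16.9
eef_pos: [0.5288, -0.0021, 0.0953]
eef_rot: [[0.002, 1.0, 0.0], [1.0, -0.002, -0.0], [-0.0, 0.0, -1.0]]
contact_force: [0.3, -0.2, -0.7]
width: 0.009
finger_force: 19.5
```

Call:
send_rows:
  travel:
    - [0,-3,0]
    - [0,-5,0]
    - [0,-6,0]
    - [0,-7,0]
    - [0,-7,0]
    - [0,-6,0]
    - [0,-5,0]
    - [0,-4,0]
  twist:
    - [0,0,0]
    - [0,0,0]
    - [0,0,0]
    - [0,0,0]
    - [0,0,0]
    - [0,0,0]
    - [0,0,0]
    - [0,0,0]
  hand: [0,0,0,0,0,0,0,0]

```text
time_s: 17.9
eef_pos: [0.4857, -0.002, 0.0954]
eef_rot: [[0.002, 1.0, 0.0], [1.0, -0.002, -0.0], [-0.0, 0.0, -1.0]]
contact_force: [1.1, -0.1, -0.4]
width: 0.009
finger_force: 19.5
```

Call:
send_rows:
  travel:
    - [0,-2,0]
    - [0,-1.5,0]
    - [0,-1,0]
    - [0,-1,0]
    - [0,-1,0]
    - [0,0,0]
  twist:
    - [0,0,0]
    - [0,0,0]
    - [0,0,0]
    - [0,0,0]
    - [0,0,0]
    - [0,0,0]
  hand: [0,0,0,0,0,0]

```text
time_s: 18.65
eef_pos: [0.4793, -0.002, 0.0953]
eef_rot: [[0.002, 1.0, -0.0], [1.0, -0.002, -0.0], [-0.0, -0.0, -1.0]]
contact_force: [0.1, 0.2, -0.8]
width: 0.0085
finger_force: 19.6
```

Call:
send_rows:
  travel:
    - [0,-1,0]
    - [0,-1,0]
    - [0,-1,0]
    - [0,0,0]
  twist:
    - [0,0,0]
    - [0,0,0]
    - [0,0,0]
    - [0,0,0]
  hand: [0,0,0,0]

```text
time_s: 19.15
eef_pos: [0.4774, -0.0019, 0.0956]
eef_rot: [[0.002, 1.0, 0.002], [1.0, -0.002, 0.0], [0.0, 0.002, -1.0]]
contact_force: [5.5, -0.6, -3.0]
width: 0.009
finger_force: 19.5
```

Call:
send_rows:
  travel:
    - [0,-1,0]
    - [0,0,0]
  twist:
    - [0,0,0]
    - [0,0,0]
  hand: [0,0]

```text
time_s: 19.4
eef_pos: [0.4769, -0.0019, 0.0958]
eef_rot: [[0.002, 1.0, 0.003], [1.0, -0.002, 0.0], [0.0, 0.003, -1.0]]
contact_force: [6.5, -0.5, -4.1]
width: 0.009
finger_force: 19.6
```

Front strip met at x = 0.477, as predicted. Releasing and moving to the right tub.

Call:
send_rows:
  travel:
    - [0,1.5,0.5]
    - [0,0,0]
    - [0,0,0]
    - [0,0,0]
    - [0,0,-20]
    - [0,0,-30]
    - [0,0,-40]
    - [0,0,-10]
  twist:
    - [0,0,0]
    - [0,0,0]
    - [0,0,0]
    - [0,0,0]
    - [0,0,0]
    - [0,0,0]
    - [0,0,0]
    - [0,0,0]
  hand: [0.0,0.2,0.4,0.4,0.4,0.4,0.4,0.4]

```text
time_s: 20.4
eef_pos: [0.4779, -0.0017, 0.197]
eef_rot: [[0.002, 1.0, 0.003], [1.0, -0.002, -0.0], [-0.0, 0.003, -1.0]]
contact_force: [0.1, 0.3, 0.2]
width: 0.0342
finger_force: 0.0
```

Call:
send_rows:
  travel:
    - [-20,8,0]
    - [-30,11,0]
    - [-30,11,0]
    - [-25,9,0]
    - [-15,5,0]
    - [0,0,0]
    - [0,0,0]
  twist:
    - [0,0,0]
    - [0,0,0]
    - [0,0,0]
    - [0,0,0]
    - [0,0,0]
    - [0,0,0]
    - [0,0,0]
  hand: [0.4,0.4,0.4,0.4,0.4,0.4,0.4]

```text
time_s: 21.28
eef_pos: [0.5203, -0.1207, 0.1947]
eef_rot: [[0.001, 1.0, -0.0], [1.0, -0.001, 0.001], [0.001, -0.0, -1.0]]
contact_force: [-0.4, 0.6, 0.2]
width: 0.0341
finger_force: 0.0
```

Call:
send_rows:
  travel:
    - [-1,2,20]
    - [0,0,30]
    - [0,0,20]
    - [0,0,15]
    - [0,0,10]
    - [0,0,5]
    - [0,0,0]
  twist:
    - [0,0,0]
    - [0,0,0]
    - [0,0,0]
    - [0,0,0]
    - [0,0,0]
    - [0,0,0]
    - [0,0,0]
  hand: [0.4,0.4,0.4,0.4,0.4,0.4,0.4]

```text
time_s: 22.15
eef_pos: [0.5228, -0.123, 0.095]
eef_rot: [[0.002, 1.0, 0.0], [1.0, -0.002, -0.0], [-0.0, 0.0, -1.0]]
contact_force: [-0.3, -0.1, 1.0]
width: 0.0342
finger_force: 0.0
```

Call:
send_rows:
  travel:
    - [0,0,0]
    - [0,0,0]
    - [0,0,0]
    - [0,0,0]
    - [0,0,0]
    - [0,0,0]
  twist:
    - [0,0,0]
    - [0,0,0]
    - [0,0,0]
    - [0,0,0]
    - [0,0,0]
    - [0,0,0]
  hand: [0.3,0.2,0.15,0.1,0.05,0.0]
  force: 20

```text
time_s: 22.9
eef_pos: [0.5229, -0.123, 0.0951]
eef_rot: [[0.002, 1.0, 0.001], [1.0, -0.002, -0.0], [-0.0, 0.001, -1.0]]
contact_force: [0.4, -0.4, 4.4]
width: 0.0088
finger_force: 19.7
```

Call:
send_rows:
  travel:
    - [0,0.6,-1.4]
    - [0,0.6,-1.4]
    - [0,0.6,-1.4]
    - [0,0.6,-1.4]
    - [0,0.6,-1.4]
    - [0,0.6,-1.4]
    - [0,0.6,-1.4]
    - [0,0.6,-1.4]
  twist:
    - [0.007,0,0]
    - [0.007,0,0]
    - [0.007,0,0]
    - [0.007,0,0]
    - [0.007,0,0]
    - [0.007,0,0]
    - [0.007,0,0]
    - [0.007,0,0]
  hand: [0,0,0,0,0,0,0,0]

```text
time_s: 23.9
eef_pos: [0.5278, -0.1231, 0.106]
eef_rot: [[0.002, 0.998, -0.056], [1.0, -0.002, 0.0], [-0.0, -0.056, -0.998]]
contact_force: [-0.2, 0.2, -0.3]
width: 0.0089
finger_force: 19.5
```

Call:
send_rows:
  travel:
    - [0,0,0]
    - [0,0,0]
    - [0,0,0]
  twist:
    - [0,0,0]
    - [0,0,0]
    - [0,0,0]
  hand: [0,0,0]

```text
time_s: 24.28
eef_pos: [0.5278, -0.1231, 0.106]
eef_rot: [[0.002, 0.998, -0.056], [1.0, -0.002, 0.0], [-0.0, -0.056, -0.998]]
contact_force: [0.7, -1.1, -0.5]
width: 0.0091
finger_force: 19.5
```

```bash
python3 s.py
```

```text
F [ 0.39  0.08 -0.9   0.01 -0.16  0.04] sd [0.49 0.39 0.26 0.02 0.05 0.03]
[ 0.5278 -0.1231  0.106 ] [-0.056  0.    -0.998] 0.008911482384264867 24.675
```

Right: about 0.9 N, so it is **used up**. Drawing it forward.

Call:
send_rows:
  travel:
    - [0,-0.6,1.4]
    - [0,-0.6,1.4]
    - [0,-0.6,1.4]
    - [0,-0.6,1.4]
    - [0,-0.6,1.4]
    - [0,-0.6,1.4]
    - [0,-0.6,1.4]
    - [0,-0.6,1.2]
  twist:
    - [-0.007,0,0]
    - [-0.007,0,0]
    - [-0.007,0,0]
    - [-0.007,0,0]
    - [-0.007,0,0]
    - [-0.007,0,0]
    - [-0.007,0,0]
    - [-0.007,0,0]
  hand: [0,0,0,0,0,0,0,0]

```text
time_s: 25.68
eef_pos: [0.5225, -0.1231, 0.0951]
eef_rot: [[0.002, 1.0, 0.0], [1.0, -0.002, -0.0], [-0.0, 0.0, -1.0]]
contact_force: [-2.7, -0.3, 8.4]
width: 0.0089
finger_force: 20.3
```

Call:
send_rows:
  travel:
    - [0,-3,0]
    - [0,-5,0]
    - [0,-6,0]
    - [0,-6,0]
    - [0,-6,0]
    - [0,-5,0]
    - [0,-3,0]
    - [0,-3,0]
  twist:
    - [0,0,0]
    - [0,0,0]
    - [0,0,0]
    - [0,0,0]
    - [0,0,0]
    - [0,0,0]
    - [0,0,0]
    - [0,0,0]
  hand: [0,0,0,0,0,0,0,0]

```text
time_s: 26.68
eef_pos: [0.4856, -0.123, 0.0952]
eef_rot: [[0.002, 1.0, 0.0], [1.0, -0.002, -0.0], [-0.0, 0.0, -1.0]]
contact_force: [0.6, -0.6, 0.8]
width: 0.0088
finger_force: 19.7
```

Call:
send_rows:
  travel:
    - [0,-2,0]
    - [0,-1.5,0]
    - [0,-1,0]
    - [0,-1,0]
    - [0,-1,0]
    - [0,-1,0]
    - [0,0,0]
  twist:
    - [0,0,0]
    - [0,0,0]
    - [0,0,0]
    - [0,0,0]
    - [0,0,0]
    - [0,0,0]
    - [0,0,0]
  hand: [0,0,0,0,0,0,0]

```text
time_s: 27.55
eef_pos: [0.4782, -0.1231, 0.0951]
eef_rot: [[0.002, 1.0, 0.0], [1.0, -0.002, -0.0], [-0.0, 0.0, -1.0]]
contact_force: [1.5, -0.6, 1.3]
width: 0.0091
finger_force: 19.7
```

Call:
send_rows:
  travel:
    - [0,-1,0]
    - [0,0,0]
  twist:
    - [0,0,0]
    - [0,0,0]
  hand: [0,0]

```text
time_s: 27.8
eef_pos: [0.478, -0.123, 0.0952]
eef_rot: [[0.002, 1.0, 0.002], [1.0, -0.002, 0.0], [0.0, 0.002, -1.0]]
contact_force: [5.8, -0.9, -3.2]
width: 0.0092
finger_force: 19.5
```

Call:
send_rows:
  travel:
    - [0,-1,0]
    - [0,0,0]
  twist:
    - [0,0,0]
    - [0,0,0]
  hand: [0,0]

```text
time_s: 28.05
eef_pos: [0.4776, -0.1229, 0.0953]
eef_rot: [[0.002, 1.0, 0.003], [1.0, -0.002, 0.0], [0.0, 0.003, -1.0]]
contact_force: [7.1, -0.4, -3.6]
width: 0.0087
finger_force: 19.5
```

It's against the strip. I'll release, rise, back off and check.

Call:
send_rows:
  travel:
    - [0,1.5,0.3]
    - [0,0,0]
    - [0,0,0]
    - [0,0,0]
    - [0,0,-20]
    - [0,0,-30]
    - [0,0,-50]
    - [0,0,-50]
  twist:
    - [0,0,0]
    - [0,0,0]
    - [0,0,0]
    - [0,0,0]
    - [0,0,0]
    - [0,0,0]
    - [0,0,0]
    - [0,0,0]
  hand: [0.0,0.2,0.4,0.4,0.4,0.4,0.4,0.4]

```text
time_s: 29.05
eef_pos: [0.477, -0.1228, 0.2461]
eef_rot: [[0.002, 1.0, -0.001], [1.0, -0.002, 0.0], [0.0, -0.001, -1.0]]
contact_force: [1.2, -0.1, 0.1]
width: 0.0344
finger_force: 0.0
```

Call:
send_rows:
  travel:
    - [-20,-10,-40]
    - [-40,-15,-20]
    - [-50,-15,0]
    - [-50,-15,0]
    - [-50,-15,0]
    - [-40,-10,0]
    - [0,0,0]
    - [0,0,0]
  twist:
    - [0,0,0]
    - [0,0,0]
    - [0,0,0]
    - [0,0,0]
    - [0,0,0]
    - [0,0,0]
    - [0,0,0]
    - [0,0,0]
  hand: [0.4,0.4,0.4,0.4,0.4,0.4,0.4,0.4]

```text
time_s: 30.05
eef_pos: [0.3972, -0.372, 0.3046]
eef_rot: [[0.002, 1.0, -0.0], [1.0, -0.002, 0.001], [0.001, -0.0, -1.0]]
contact_force: [0.3, 1.0, 0.5]
width: 0.0342
finger_force: 0.0
```

```bash
python3 - <<'E'
from h import *
p,d=vision.camera("top");W=full("top",d)
m=(W[...,2]>.114)&(W[...,2]<.13)
for y0 in(.118,0,-.118):
    k=m&(abs(W[...,1]-y0)<.058)&(W[...,0]>.5)&(W[...,0]<.82)
    k=cv2.morphologyEx(k.astype(np.uint8),cv2.MORPH_OPEN,np.ones((9,9)))>0
    P=W[k];r=cv2.minAreaRect((P[:,:2]*1000).astype(np.float32));print(np.array(r[0]).round(1),np.array(r[1]).round(1),round(r[2],1))
a=cv2.resize(p[105:225,180:345,::-1],None,fx=4.8,fy=4.8,interpolation=2);cv2.imwrite("pics/end.png",a)
s=status.sense();print(s["eef_pos"],s["time_s"])
E
```

```text
[697.2 114.4] [160.3  94.3] 3.6
[598.4   1.7] [161.5  96.4] 1.6
[ 598.7 -119.1] [ 96.7 160.7] 89.9
[ 0.39754314 -0.37149516  0.30477668] 30.1
```

View pics/end.png

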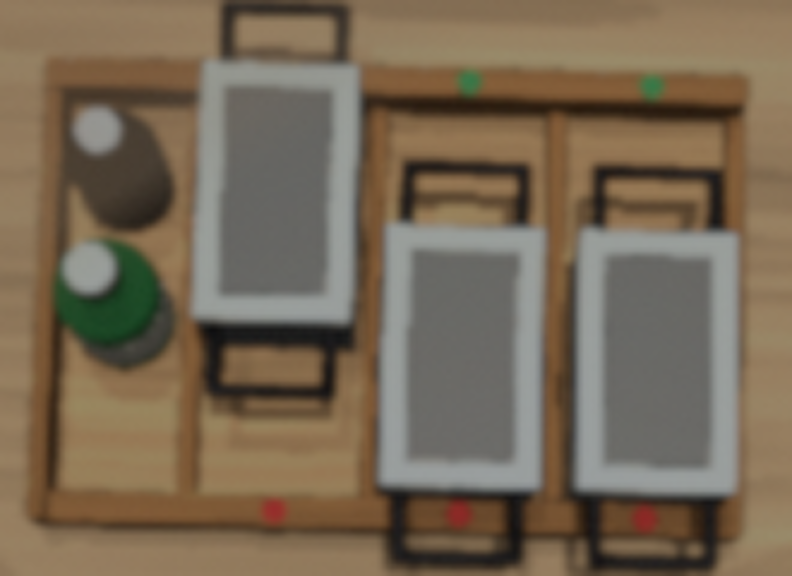

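The left tub is at the back stop and the middle and right tubs are at the front strip. Their centres are 98.8 and 98.5 mm behind the left one's, against the 100 mm full stroke, and all three lie in their lanes with the arm clear.

```bash
python3 -c "
from plant import job
print(job.hand_in())"
```

```text
the job is handed in; nothing more can be done
None
```

I weighed all three tubs and handed the job in (no verdict came back): the left tub is full (3.8 N) and home against the back stop, and the middle (1.0 N) and right (0.9 N) tubs are used up and drawn against the front strip.

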